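Click the length stop into its notch and butt the batten against it

ROBOT

A 6-joint arm with a two-finger parallel gripper is mounted at the origin on a cart in front of the work surface, level with it; the furniture and walls round the work are solid. World frame = base frame: x ahead of the robot, y to its left, z up, the work surface at z = 0. Lengths are in mm, angles in rad, forces in N, time in s.
With the tool pointing down it reaches from about 275 to 825 mm from the base axis. Payload 5.2 kg.
Tool frame: the origin (TCP) lies at the very end of the fingers, on their centre line; the grasp point (between the pads) lies 19 mm behind it; z points along the fingers, y is the direction in which the jaws open and shut (so a half turn about z gives the same grasp; the last joint's range is limited). The gripper opens to 93 mm and grips with 3 to 60 N. Pads are 15 mm wide; open, the fingers measure 128 mm over their backs; the gripper's body (75 mm by 188 mm) begins 65 mm behind the grasp point.
Start: joints at [-1.491, 0.259, 1.535, -0, 1.348, -0.203], TCP at [153.496, -528.151, 218.653] pointing down, gripper open.
Joint ranges: [-3.14, 3.14], [-0.91, 2.08], [0.19, 2.58], [-1.22, 4.36], [0.22, 2.71], [-3.12, 3.12]. Speed limits (rad/s): [2.57, 2.57, 3.14, 3.14, 3.14, 3.14].

INTERFACE

Orientations are given as [roll, pitch, yaw] about the fixed x, y, z axes, in that order (R = Rz(yaw) Ry(pitch) Rx(roll)).
In Python, from bench import robot gives the robot as it stands. The module is installed in compiled form; this text tells all that it offers. Calls block until the motion is done:
- robot.move_ptp(position, orientation): joint-space move of the TCP to a pose.
- robot.move_linear(position, ori=None, speed=150, f_stop=None): straight line of the TCP; ori=None keeps the orientation; speed is the mean speed in mm/s. With f_stop (N) it stops when the force on the tool has changed by that much, and returns True; else False.
- robot.move_j(angles): joint-space move.
- robot.move_gripper(opening): opening from 0.0 (shut) to 1.0 (fully open); the grip force is fixed at half the most; returns when the fingers have stopped.
- robot.sleep(seconds).
- robot.inverse_kinematics(position, orientation): joint angles nearest the present ones, or None.
- robot.get_image(name): name is "side" or "top" or "wrist"; returns a dict with "img" (480x640x3 uint8, blue, green, red), "fovy" (degrees; the focal length in pixels is half the picture's height over the tangent of half this angle, whatever the lens; pixels are square), "cx", "cy" (the principal point, pixels), "k1" (the pictures are not rectified: a ray, as slopes to the right and down, at radius r is drawn at 1 + k1 r^2 times it, then the intrinsics apply), "eye" and "orientation" of the camera in the world. Camera axes: x right, y down, z forward; pixel columns grow to the right and rows downward; lengths in mm; the calibration is good to about 2 mm. A picture is of the moment at which its call begins. There is no depth.
A pose or a line that the arm cannot do raises robot.MotionError and nothing moves.
- robot.hand_in(): hands the job in, once; it reports no verdict.
Readings, each from a call of its own:
- robot.current_t(): time.
- robot.current_qpos(): joint angles.
- robot.current_joint_vel(): joint speeds.
- robot.current_joint_efforts(): joint torques, N m.
- robot.current_tcp_pos(): TCP position.
- robot.current_eef_rot(): TCP orientation.
- robot.current_contact_force(): force on the tool from outside, world axes, zero at the start.
- robot.current_ft_torque(): the same for the moment, N m.
- robot.current_gripper_width(): opening from 0.0 (shut) to 1.0 (fully open).
Only numpy, scipy, OpenCV 4.12 (cv2) and the standard library are available. Lean on these libraries where they do the work, as an engineer would, in place of code of your own. Each camera call takes 0.05 s, during which the arm holds its last target. There are 200 camera calls.

TASK

Set up the sawing board for the next cut: push the sliding length stop along its rail until its spring plunger clicks into the middle one of the three notches, and leave it there. Then gently push the long batten that lies on the board flat against the fence and along it until its end butts against the stop, with the stop still in its notch. Only push with the fingers, do not pinch or lift anything, and leave the pencil, the sanding block and the finished pieces where they are.

Things in the scene. Friction and masses are not known exactly. Their poses are not given: they have to be found in the camera images.
- board: Sawing board screwed to the table: plywood base 124 x 250 x 18 mm, origin at the centre of its underside on the table. x points across the board to the fence on its far side, y along the fence to the left, z up. A saw kerf crosses board and fence at y = -60 mm. Board, fence and rail do not move during the job; the numbers below are in this frame.
- fence_face (a point): Point on the front face of the wooden fence at the kerf, at the board's top (x = 30, y = -60, z = 18 mm). The fence runs the whole length of the board, 24 mm thick, top at z = 46 mm; on it lies the aluminium index rail, 18 mm wide along x = 42 mm, from y = -45 to 112 mm, top at z = 54 mm.
- notch1 (a point): Middle of the mouth of the middle notch, level with the rail's top (x = 42, y = 15, z = 54 mm). The rail has three V notches across its top, each 10 mm wide and 5 mm deep, 25 mm apart: at y = 40, 15 and -10 mm.
- stop (a joint): Travel of the length stop in m, growing to the right (-y): 0 left end, 0.115 right end; its plunger stands at y = 85 mm minus this. The notches are at 0.045, 0.070 (middle) and 0.095. It starts left of all three. It slides with 2 to 3 N, runs a few mm ahead by itself as it falls into a notch, then resists like a wall until some 12 to 16 N push it on out.
- stop_side (a point): Centre of the left side face of the stop's grey head, the face to push to the right. The head is 44 mm across the rail, 30 mm along it, z = 55.5 to 87.5 mm; a brass plunger knob 17 mm wide stands on it, up to z = 107 mm. A steel stop foot hangs in front of the fence down to 1.5 mm above the board: 24 mm along the rail, x = 14.5 to 28.5 mm.
- stop_foot (a point): Point on the right face of the stop foot, 26 mm above the table, where the batten's end shall touch; axes as the board's.
- plunger (a joint): Drop of the spring plunger in m: about 0.001 while its follower rides on the rail's top, about 0.0045 when it has dropped home into a notch (its brass knob sinks by the difference).
- batten: The long loose light-wood batten on the board, 30 mm wide (x), 100 mm long (y), 16 mm high, about 50 g; origin at the centre of its underside. It lies to the right of the notches, roughly along the fence, a few mm off it; its right end may stand out past the end of the board.
- batten_mid (a point): Centre of the batten, half-way up; axes as the batten's.
- batten_stop_end (a point): Centre of the batten's left end face, 50 mm from its centre along its y, which shall touch the stop foot.
- pencil: Pencil, 136 mm long, lying on the front half of the board; a bystander.
- sanding_block: Cork sanding block, 42 x 68 x 30 mm, on the table near the right front; a bystander.
- cut_a: Finished piece, 30 x 63 x 16 mm, same wood and section as the batten but shorter, on the table behind the board; a bystander.
- cut_b: Second finished piece, like cut_a; a bystander.
- cut_c: Third finished piece, like cut_a; a bystander.

How it is judged (in metres and radians):
On the way, in this order (a step that is already met when the one before it is completed fails the run):
1. the stop stands in the middle notch, its plunger dropped (value of joint stop between 0.068 and 0.072 m and value of joint plunger above 0.003 m), for 0.3 s.
2. the batten lies against the fence and butts against the stop, which is still in the middle notch (all of step 1 and y of batten_stop_end in the frame of stop_foot between -0.003 and 0.003 m and x of batten_mid in the frame of board above 0.0115 m and angle between the y axis of batten_mid and the y axis of board, either way round below 0.05 rad and z of batten_mid in the frame of board below 0.03 m), for 0.2 s.
At the end, for the whole second after the job is handed in: The stop is within 2 mm of the middle notch with its plunger reading at least 3 mm; the batten lies on the board, at rest, its left end within 3 mm of the stop foot, its long side within 3.5 mm of the fence and parallel to it within 0.05 rad (all of step 2 and linear speed of batten below 0.01 m/s); the robot touches nothing.
It fails at once if the batten is lifted more than 12 mm (z of batten_mid in the frame of board above 0.038 m).
It fails at once if the batten is squeezed or rammed with more than 60 N (contact force between the fingers and batten above 60 N).
It fails at once if the pencil or the sanding block is shifted more than 25 mm (distance of any of pencil, sanding_block from where it was at the start of the episode above 0.025 m).
It fails at once if a finished piece is shifted more than 25 mm (distance of any of cut_a, cut_b, cut_c from where it was at the start of the episode above 0.025 m).
It also fails if it takes over 58 s, if anything falls off the work surface, if the arm or the gripper's body presses on something with over 40 N, if the wrist force passes 120 N, or if a joint passes its speed limit or range.

## Working session

There is one attempt and no reset: what is moved stays moved. The work goes in short steps, each a Python script; the robot and the scene stay as the last script left them, time stands still between calls to the robot, and variables do not carry over. Pictures are saved under pics/ and viewed, on a budget of 10 in all, crops included, one or two more only if the job needs it, and the job is handed in when it is done.

```bash
mkdir -p pics; cat > h.py <<'E'
import numpy as np, cv2
from scipy.spatial.transform import Rotation as R
from bench import robot
def cam(n):
    d=robot.get_image(n); return d
def rot(d):
    o=np.array(d["orientation"],float)
    return o if o.shape==(3,3) else R.from_euler('xyz',o).as_matrix()
def f(d): return 240/np.tan(np.radians(d["fovy"])/2)
def ray(d,uv):
    p=(np.array(uv,float)-[d["cx"],d["cy"]])/f(d); s=p.copy()
    for _ in range(30): s=p/(1+d["k1"]*(s@s))
    return rot(d)@np.r_[s,1]
def onz(d,uv,z):
    r=ray(d,uv); e=np.array(d["eye"],float); return e+r*(z-e[2])/r[2]
def proj(d,P):
    c=rot(d).T@(np.array(P,float)-d["eye"]); s=c[:2]/c[2]
    return s*(1+d["k1"]*(s@s))*f(d)+[d["cx"],d["cy"]]
E
python3 - <<'E'
from h import *
for n in("top","side"):
    d=cam(n); cv2.imwrite(f"pics/{n}0.png",d["img"]); print({k:v for k,v in d.items() if k!="img"})
E
```

```text
{'fovy': 49.9622575065191, 'cx': 320.6460860284615, 'cy': 247.64094924599624, 'k1': 0.044262383233790704, 'eye': array([ 347.39272724, -281.19517635,  898.37361885]), 'orientation': array([-2.96577127, -0.01412198, -1.56090999])}
{'fovy': 45.977497288635064, 'cx': 312.5479746180865, 'cy': 240.87458429704793, 'k1': -0.10844631616115742, 'eye': array([281.76758309, 538.68630562, 453.41496309]), 'orientation': array([-1.99401102,  0.01579758, -2.90447488])}
```

View pics/top0.png

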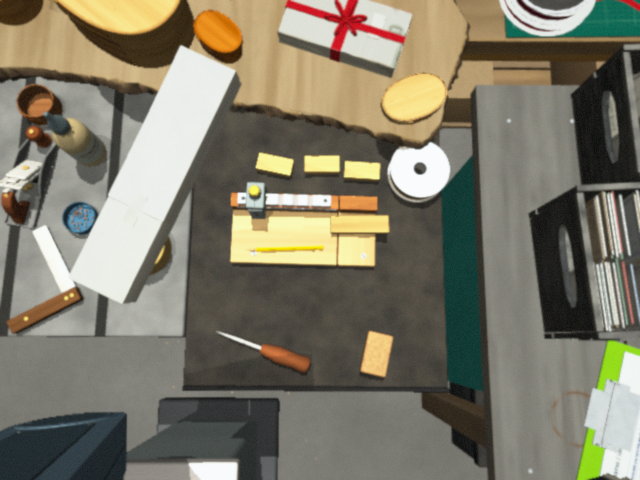

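View pics/side0.png

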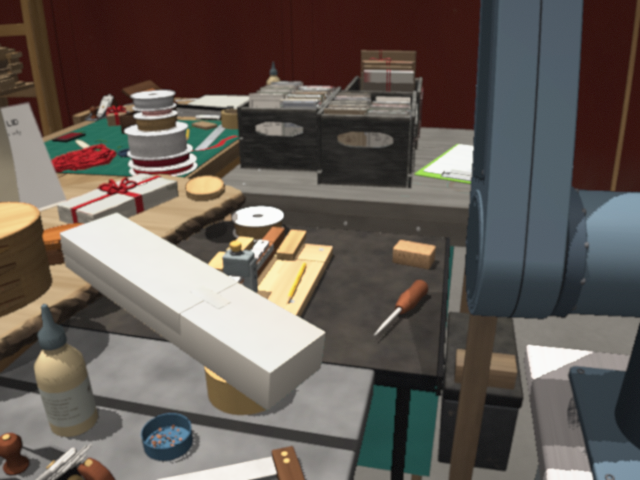

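The top view shows the board at px (231–376, 215–267), the stop at (256,195), the batten at (360,224), and a big raised white box at left (72–238, 47–302). The side view confirms the box is elevated near the stop. Next I'll triangulate the box and zoom in on the board.

```bash
python3 - <<'E'
from h import *
t=cam("top");s=cam("side")
def tri(a,b):
    r1=ray(t,a);r2=ray(s,b);e1=np.array(t["eye"]);e2=np.array(s["eye"])
    k=np.linalg.lstsq(np.c_[r1,-r2],e2-e1,rcond=None)[0]
    p,q=e1+k[0]*r1,e2+k[1]*r2; return ((p+q)/2).round(),np.linalg.norm(p-q).round(1)
for a,b in [((182,47),(62,235)),((238,68),(120,213)),((125,302),(322,340)),((72,280),(270,378))]: print(tri(a,b))
print("knob",tri((255,189),(236,243)))
for uv,z in [((231,265),18),((375,267),18),((231,194),46),((378,197),46),((378,210),46)]: print(uv,onz(t,uv,z).round(1))
c=t["img"][150:280,215:415]; cv2.imwrite("pics/c1.png",cv2.resize(c,None,fx=4,fy=4,interpolation=cv2.INTER_CUBIC))
E
```

```text
(array([797., -70., 147.]), np.float64(1.2))
(array([ 760., -160.,  150.]), np.float64(6.6))
(array([403.,  12.,  86.]), np.float64(1.6))
(array([438.,  95.,  89.]), np.float64(4.3))
knob (array([ 582., -186.,  103.]), np.float64(1.3))
(231, 265) [ 471.7 -138.3   18. ]
(375, 267) [ 471.2 -386.2   18. ]
(231, 194) [ 589.9 -138.    46. ]
(378, 197) [ 588.2 -389.    46. ]
(378, 210) [ 565.3 -388.8   46. ]
```

View pics/c1.png

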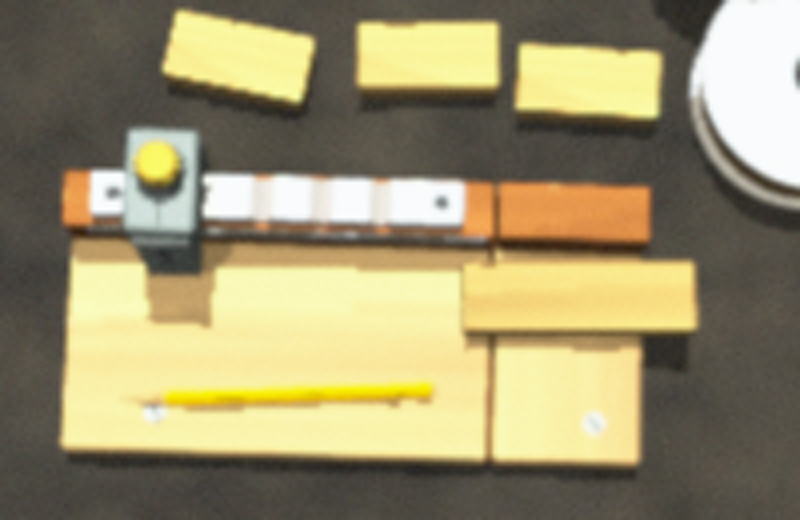

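The zoom shows the rail with notches at crop x≈262, 320 and 380, and the stop head at 126–200. The batten spans (465–695, 262–332), about 3–4 mm off the fence, and the pencil (140–433, 395) is clear of it. Next I'll compute the frame and take one close look from above.

```bash
python3 - <<'E'
from h import *
t=cam("top"); g=lambda x,y,z: onz(t,(215+x/4,150+y/4),z).round(1)[:2]
print("notches",[g(x,y,54) for x,y in((262,200),(320,201),(380,202))])
print("head",g(126,131,87.5),g(200,131,87.5),g(126,232,87.5),g(198,233,87.5))
print("batten",[g(*p,34) for p in((465,262),(695,262),(465,331),(695,331))])
print("pencil",g(133,400,25),g(433,390,25),"kerf",g(491,463,18),g(496,185,46),g(496,240,46))
print(robot.current_eef_rot(),robot.current_t())
robot.move_gripper(0.0)
robot.move_ptp([545,-265,330],[np.pi,0,0]) if robot.inverse_kinematics([545,-265,330],[np.pi,0,0]) is not None else print("no")
print(robot.current_qpos(),robot.current_t())
d=cam("wrist"); cv2.imwrite("pics/w1.png",d["img"]); print({k:v for k,v in d.items() if k!="img"})
E
```

```text
notches [array([ 578.4, -223. ]), array([ 578.4, -247.5]), array([ 578.3, -272.8])]
head [ 597.5 -169.3] [ 597.9 -199.4] [ 555.1 -170.8] [ 555.1 -199.8]
batten [array([ 557.6, -309.6]), array([ 558.9, -408.8]), array([ 527.2, -309.8]), array([ 528.5, -408.4])]
pencil [ 497.  -167.8] [ 503.  -296.5] kerf [ 472.6 -321.9] [ 588.6 -322.3] [ 564.4 -322.4]
[-3.14076562e+00 -1.49015018e-04  2.82785013e-01] 0.25
[-6.37858363e-01  3.17823549e-01  1.18898125e+00 -4.07998386e-04
  1.63537655e+00  9.33961022e-01] 3.4667
{'fovy': 63.993735457626855, 'cx': 318.46566106391066, 'cy': 236.99827348994728, 'k1': -0.06031786435652473, 'eye': array([ 617.63010101, -265.26860807,  495.37835493]), 'orientation': array([ 2.87385824e+00,  6.52483937e-04, -1.57217473e+00])}
```

View pics/w1.png

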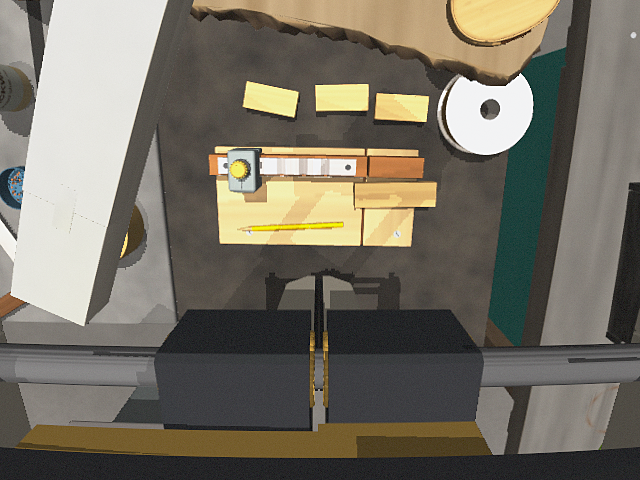

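The wrist view agrees: the stop is at (243,170), the notches run between it and (300,168), the batten is at (395,195), and the box is well left of the stop. Now I'll come down left of the stop and push until the first notch acts as a wall, to calibrate.

```bash
python3 - <<'E'
from h import *
O=[np.pi,0,0]
robot.move_ptp([577,-137,140],O)
robot.move_linear([577,-137,72],speed=100)
F=lambda: np.round(robot.current_contact_force(),1)
print(robot.current_tcp_pos().round(1),F(),robot.current_t())
print(robot.move_linear([577,-200,72],speed=25,f_stop=7.5))
print(robot.current_tcp_pos().round(1),F(),robot.current_t())
E
```

```text
[ 577.5 -137.4   72.7] [ 0.3  0.5 -0.2] 5.275
True
[ 576.7 -192.8   71.6] [-0.   1.2 -0.5] 7.275
```

```bash
python3 - <<'E'
from h import *
F=lambda: np.round(robot.current_contact_force(),1)
print(robot.move_linear([577,-203.5,72],speed=15)); print(robot.current_tcp_pos().round(1),F(),robot.current_t())
print(robot.move_linear([577,-217.3,72],speed=12,f_stop=7)); print(robot.current_tcp_pos().round(1),F(),robot.current_t())
d=cam("top"); c=d["img"][150:280,215:415]; cv2.imwrite("pics/c2.png",cv2.resize(c,None,fx=4,fy=4,interpolation=cv2.INTER_CUBIC))
E
```

```text
False
[ 576.2 -203.1   71.3] [-1.   3.5 -1.4] 8.1917
False
[ 576.9 -217.5   72. ] [-0.1  0.5 -0.3] 9.4917
```

View pics/c2.png

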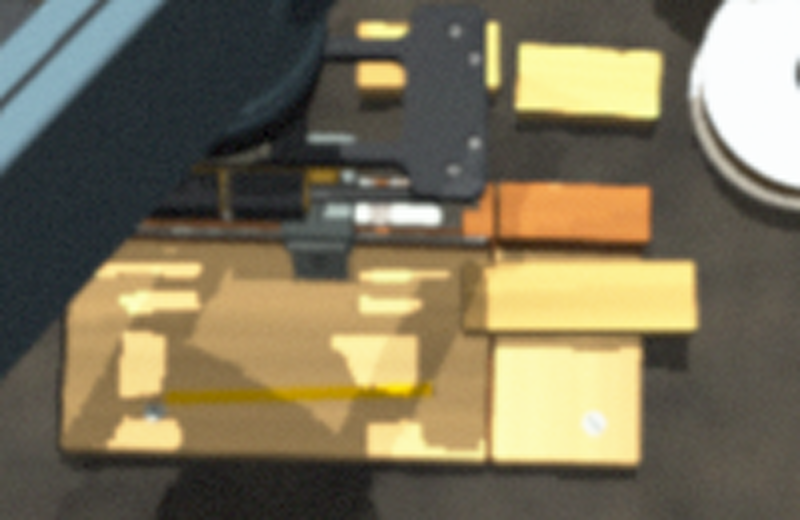

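The foot spans crop x 292–348, centred at 320, which is the middle notch. The force is nearly zero, so the stop dropped ahead of the finger. Now I'll back off, check it from above, and push the batten to the fence.

```bash
python3 - <<'E'
from h import *
F=lambda: np.round(robot.current_contact_force(),1)
P=lambda m: print(m,robot.current_tcp_pos().round(1),F(),round(robot.current_t(),2))
O=[np.pi,0,0]
robot.move_linear([577,-205,72],speed=60)
robot.move_linear([577,-205,150],speed=150)
robot.move_ptp([506,-356,110],O)
d=cam("side"); cv2.imwrite("pics/s2.png",cv2.resize(d["img"][200:330,180:360],None,fx=4,fy=4,interpolation=cv2.INTER_CUBIC))
P("up")
robot.move_linear([506,-356,25],speed=80); P("down")
P(robot.move_linear([530,-356,25],speed=15,f_stop=5))
robot.move_linear([512,-356,25],speed=40)
robot.move_linear([512,-356,130],speed=150); P("up")
d=cam("top"); c=d["img"][150:280,215:415]; cv2.imwrite("pics/c3.png",cv2.resize(c,None,fx=4,fy=4,interpolation=cv2.INTER_CUBIC))
E
```

```text
up [ 506.7 -354.7  109.9] [-0.5 -0.8  0.7] 11.34
down [ 506.4 -356.4   25.6] [0.4 0.1 1. ] 12.56
True [ 526.5 -355.4   24.4] [0.1 0.9 0.9] 13.86
up [ 511.5 -355.5  129. ] [0.2 0.3 0.9] 15.22
```

View pics/c3.png

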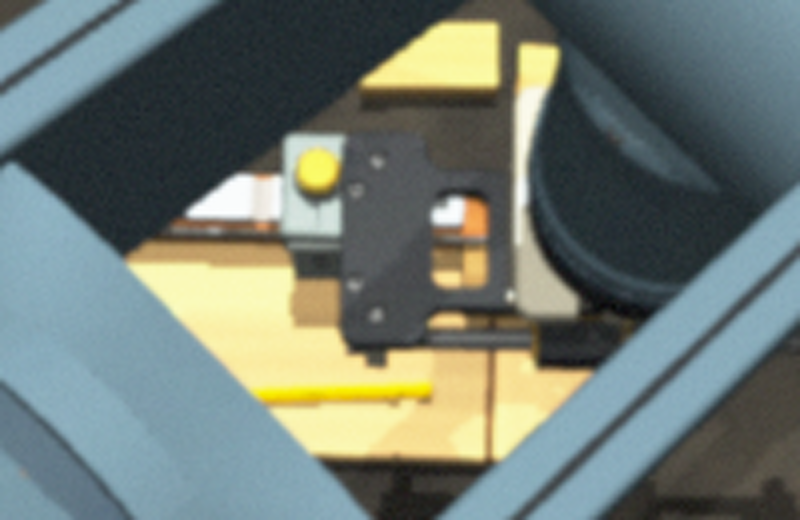

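View pics/s2.png

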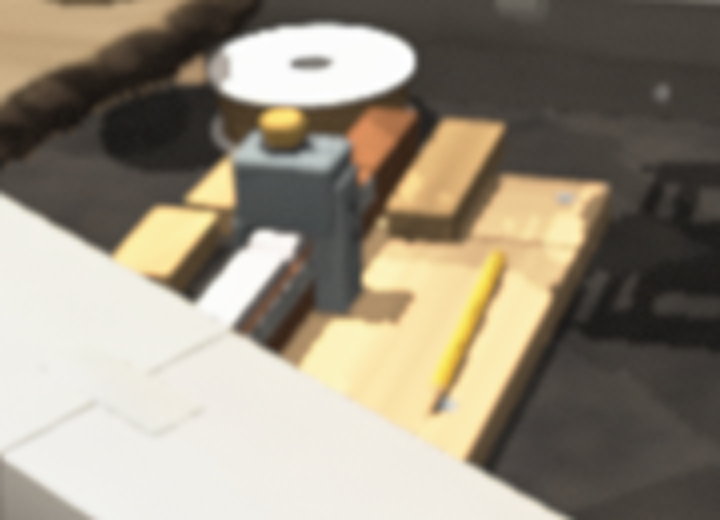

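The stop has travelled about 62 mm, from crop x 157 to 319 at the knob, and the knob looks sunk in the side view, so it is in the middle notch. The batten was pushed until it met the fence. Now I'll push its right end along the fence to the stop.

```bash
python3 - <<'E'
from h import *
F=lambda: np.round(robot.current_contact_force(),1)
P=lambda m: print(m,robot.current_tcp_pos().round(1),F(),round(robot.current_t(),2))
O=[np.pi,0,0]
robot.move_ptp([551,-438,120],O)
robot.move_linear([551,-438,25],speed=80); P("down")
P(robot.move_linear([551,-373,25],speed=20,f_stop=5))
robot.move_linear([551,-390,25],speed=40)
robot.move_linear([551,-390,130],speed=150); P("up")
# square against the fence
robot.move_ptp([512,-315,110],O); 
d=cam("wrist"); cv2.imwrite("pics/w2.png",d["img"][60:300,160:500].repeat(2,0).repeat(2,1))
E
```

```text
down [ 551.3 -438.4   25.8] [-0.6 -0.4  0.7] 17.07
False [ 551.1 -373.5   25.2] [ 0.3 -3.1 -0.2] 20.47
up [ 550.5 -389.4  129. ] [ 0.   0.6 -0.1] 21.89
```

View pics/w2.png

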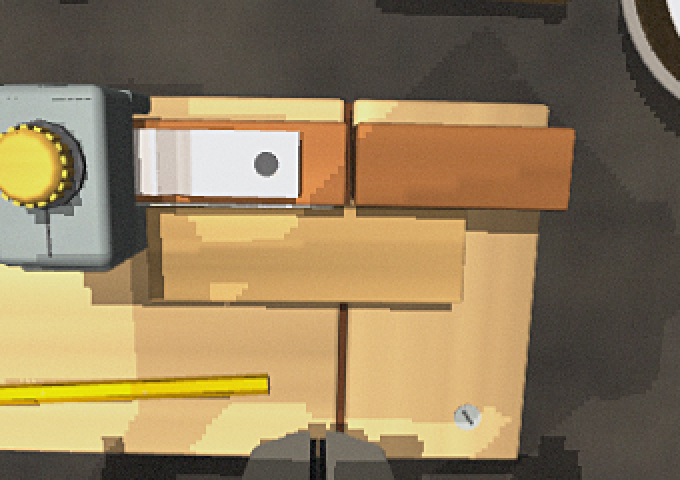

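The batten lies along the fence, with its top at (162–465, 210–300), but the head hides the foot. I'll move away and look from both fixed cameras.

```bash
python3 - <<'E'
from h import *
robot.move_ptp([400,-420,200],[np.pi,0,0])
d=cam("top"); s=cam("side")
a=cv2.resize(d["img"][165:255,225:395],None,fx=4.7,fy=4.7,interpolation=cv2.INTER_CUBIC)[:300]
cv2.imwrite("pics/top4.png",d["img"]); cv2.imwrite("pics/side4.png",s["img"])
a=cv2.resize(d["img"][180:240,260:385],(625,300),interpolation=cv2.INTER_CUBIC)
b=cv2.resize(s["img"][215:275,230:330],(500,300),interpolation=cv2.INTER_CUBIC)
im=np.zeros((600,625,3),np.uint8); im[:300]=a; im[300:,:500]=b; cv2.imwrite("pics/m4.png",im); print(robot.current_t())
E
```

```text
23.225
```

View pics/m4.png

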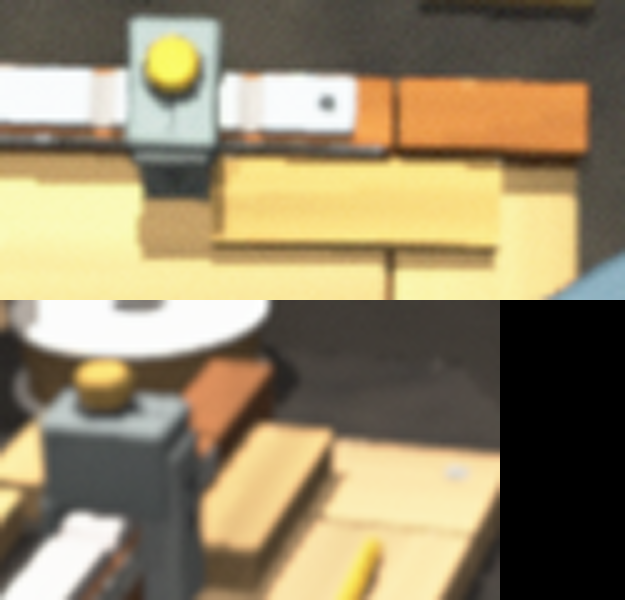

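The stop sits between the two free notches. The batten is parallel to the fence, with its left end at about 215 against the foot's edge at about 210, so a small gap may remain. I'll push once more until there is firm contact, then square it gently against the fence.

```bash
python3 - <<'E'
from h import *
F=lambda: np.round(robot.current_contact_force(),1)
P=lambda m: print(m,robot.current_tcp_pos().round(1),F(),round(robot.current_t(),2))
O=[np.pi,0,0]
robot.move_ptp([551,-396,120],O)
robot.move_linear([551,-396,25],speed=80); P("down")
P(robot.move_linear([551,-364,25],speed=12,f_stop=6))
robot.move_linear([551,-390,25],speed=30)
robot.move_linear([551,-390,120],speed=150); P("up")
robot.move_ptp([512,-312,110],O)
robot.move_linear([512,-312,25],speed=80); P("down")
P(robot.move_linear([531,-312,25],speed=12,f_stop=5))
robot.move_linear([512,-312,25],speed=30)
robot.move_linear([512,-312,120],speed=150)
robot.move_ptp([400,-420,200],O); P("away")
d=cam("top"); s=cam("side")
a=cv2.resize(d["img"][180:240,260:385],(625,300),interpolation=cv2.INTER_CUBIC)
b=cv2.resize(s["img"][215:275,230:330],(500,300),interpolation=cv2.INTER_CUBIC)
im=np.zeros((600,625,3),np.uint8); im[:300]=a; im[300:,:500]=b; cv2.imwrite("pics/m5.png",im)
E
```

```text
down [ 551.4 -396.4   25.7] [-0.4 -0.7 -0.4] 25.28
True [ 551.4 -373.    25.6] [-0.3 -0.3  3.2] 27.14
up [ 550.5 -389.4  119.1] [ 0.2 -0.3  0.2] 28.66
down [ 512.4 -312.4   25.6] [-0.2  0.4  0.1] 30.32
True [ 527.3 -311.6   24.4] [-0.3  0.5  0. ] 31.54
away [ 400.1 -419.   198.7] [-0.2  0.1 -1. ] 33.71
```

View pics/m5.png

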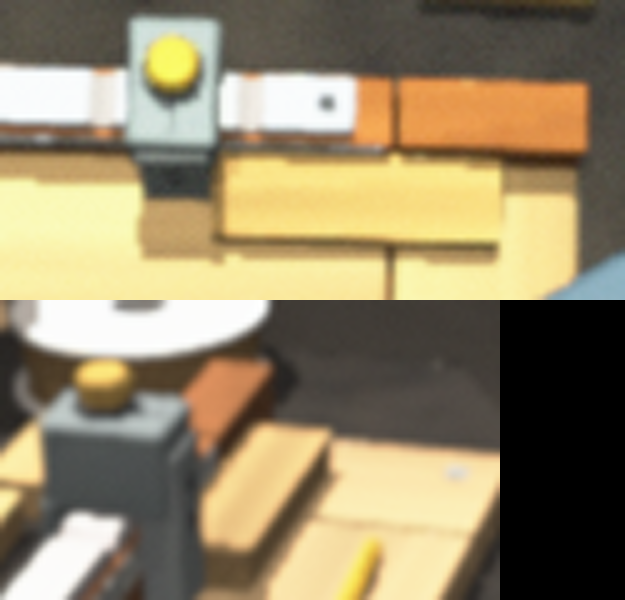

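The batten met firm resistance at y=-373 again, so it reached the foot. The picture now hints at a gap of 1–2.5 mm, with the batten end at about 218 against the foot edge at about 210. I'll measure that from the pixel profiles.

```bash
python3 - <<'E'
from h import *
d=cam("top"); old=cv2.imread("pics/top4.png")
for n,im in(("old",old),("new",d["img"])):
    for r in(214,216,218,220,223,226): print(n,r,im[r,286:310,2].tolist(), im[r,354:364,2].tolist())
px=lambda P: proj(d,P).round(1)
print(px([555,-259.5,26]),px([555,-247.5+12,26]),px([550,-259.5,34]),px([550,-359.5,34]))
E
```

```text
old 214 [186, 148, 97, 68, 63, 61, 56, 50, 49, 53, 53, 58, 61, 61, 63, 67, 91, 119, 157, 223, 239, 244, 249, 250] [244, 243, 242, 242, 242, 236, 202, 170, 165, 159]
old 216 [216, 196, 131, 75, 62, 62, 61, 56, 51, 50, 55, 59, 61, 57, 62, 72, 106, 127, 165, 228, 246, 250, 250, 250] [250, 250, 250, 250, 250, 246, 219, 188, 180, 176]
old 218 [249, 243, 182, 102, 65, 65, 67, 65, 68, 58, 62, 61, 60, 63, 67, 89, 140, 161, 194, 240, 248, 249, 249, 249] [250, 250, 250, 250, 250, 247, 230, 211, 206, 202]
old 220 [250, 245, 215, 181, 173, 172, 169, 171, 169, 171, 170, 170, 165, 156, 145, 144, 154, 157, 180, 230, 242, 244, 244, 244] [249, 249, 249, 249, 249, 250, 250, 249, 249, 249]
old 223 [248, 233, 209, 196, 193, 197, 196, 196, 193, 196, 195, 199, 196, 198, 199, 195, 178, 163, 185, 234, 245, 246, 247, 247] [250, 249, 250, 250, 250, 250, 250, 250, 250, 249]
old 226 [246, 226, 200, 199, 195, 200, 198, 199, 196, 197, 199, 196, 197, 195, 201, 198, 193, 191, 212, 242, 248, 249, 249, 250] [250, 250, 250, 250, 250, 250, 250, 250, 250, 250]
new 214 [185, 149, 93, 65, 62, 61, 56, 50, 50, 47, 54, 61, 6
[... 335 characters left out ...]
, 61, 63, 82, 117, 145, 179, 233, 245, 246, 246, 245] [250, 250, 250, 250, 250, 244, 208, 193, 204, 202]
new 220 [250, 245, 218, 181, 170, 169, 170, 171, 170, 169, 172, 170, 165, 158, 145, 138, 147, 147, 180, 229, 240, 242, 243, 243] [249, 250, 249, 250, 249, 246, 235, 243, 249, 249]
new 223 [247, 232, 209, 198, 196, 195, 195, 194, 195, 197, 196, 197, 198, 197, 195, 193, 176, 167, 192, 238, 247, 248, 248, 248] [250, 250, 250, 250, 250, 247, 240, 246, 250, 250]
new 226 [247, 223, 199, 199, 199, 195, 197, 197, 200, 197, 196, 196, 196, 197, 198, 190, 168, 147, 165, 219, 231, 235, 237, 239] [250, 249, 250, 250, 250, 250, 249, 250, 250, 250]
[302.2 217.7] [288.4 217.5] [302.1 219.4] [360.2 220.2]
```

The right end is at 360.1 px and 360.2 is predicted for touching. The visible bright length is 56 px where 100 mm should give 58.1, so the dark 2 px strip must be the head's shadow on the batten's end, not a gap. The foot's left edge is at 288.3 against 288.4 predicted for the middle notch. The arm is clear, so I'm handing in.

```bash
python3 -c "
from h import *
print(robot.current_contact_force().round(1)); robot.hand_in(); print(robot.current_t())"
```

```text
[0.8 0.4 0.1]
the job is handed in; nothing more can be done
the job is handed in; nothing more can be done
```

I handed the job in at about 34 s on the robot's clock, of the 58 s allowed. My checks say it is done, but `hand_in` gives no verdict. The shut fingers pushed the stop through the first notch into the middle one. They then pushed the batten against the fence, along it to the stop foot, and once more gently against the fence.

**Last checks**
- **Stop:** the foot's left edge is at 288.3 px in the top view, against 288.4 px predicted for the middle notch. The brass knob looked sunk in the side view, but I could not read the plunger's drop directly.
- **Batten at the stop:** the right end is at 360.1 px, against 360.2 px predicted for touching. The last push also met firm resistance, stopping at its 6 N limit.
- **Batten at the fence:** both fence pushes met firm contact at the 5 N limit. By eye the batten is parallel to the fence within about 0.01 rad.
- **Bystanders and arm:** the pencil and finished pieces looked unmoved where visible, and I never pushed near the sanding block. I did not measure any of them again. The arm stood clear of everything at hand-in.

**Disagreements**
- A dark strip about 2 px wide at the batten's left end looked like a gap of 2–3 mm. I took it for the stop head's shadow, because the bright part measured 56 px against 58 px for the full 100 mm.
- The contact positions only fit if the shut fingers are about 14 mm from centre to face along the jaws. I had assumed 17.5 mm.

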